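Lock the carousel's castle nut with its pin

TASK

Tighten the slotted castle nut on the drying carousel's foot clockwise until its dark witness groove has passed the steel pointer rib, then turn it a little further, to the first place where a pair of slots lines up with the cross hole in the axle. Then take the locking pin from its wooden rest and push it through slot and hole until its eye is fully home against the nut; its eye can only be gripped once the pin is out of the rest, so let go of it part way and take it again. Leave the pin in place and the jars, brushes and other things where they stand.

Things in the scene. Friction and masses are not known exactly. Their poses are not given: they have to be found in the camera images.
- hub: Fixed grey foot of a drying carousel: round plate 150 mm across, 13 mm high at the rim, with a boss 33 mm across rising to 50 mm in the middle. Origin on the table at the centre, z up. A straight steel pointer rib (36 mm long, top 21.5 mm above the table) lies on the plate along the foot's own +x, 32 to 68 mm from the centre.
- nut (a joint): Turn of the castle nut about the upright axle, rad, growing clockwise seen from above (tightening); the nut does not climb. 0: its dark witness groove stands over the pointer rib; below 0 loose, above 0 tight, hard stop at 1.15. Stiff (0.25 N m friction), stays where it is left. Starts 0.9 to 1.9 rad short of 0.
- slot0 (a point): On the nut's axis, 72.5 mm above the table, turning with it; +x out through the slot above the witness groove, z up. Steel nut on top of the boss: hexagon 36 mm across flats from 50 to 65.5 mm above the table, then a crown of six lugs (34 mm across) to 77 mm; a slot over the middle of each flat, 7.5 mm wide inside, wider outside. The groove runs down one flat and over its shoulder.
- slot1 (a point): Same point; x axis along the second pair of slots (60 degrees anticlockwise from slot0).
- slot2 (a point): Same point; x axis along the third pair of slots (120 degrees anticlockwise from slot0).
- hole (a point): Centre of the level cross hole (8 x 8 mm, right through, x axis along it, z up) in the fixed dark axle, 72.5 mm above the table. Axle 24 mm across, its end 86 mm above the table, a pale line across it showing the hole's direction. The pin may enter from either end. Only one nut position between pointer and hard stop, 0.25 to 0.85 rad past the pointer, lines a slot up.
- rest: Fixed wooden pin rest, base 135 x 50 x 12 mm. Origin on the table below the pin's origin at the start; +x along the pin to its tip. Behind x = 2 mm the eye lies in a nest between walls (24 mm apart, 48 mm tall); at x = 64 to 72 mm a notch post 40 mm tall carries the shaft. Between them the shaft is free to grasp, 19 mm clear above the base.
- pin: Loose steel locking pin, about 20 g. Round shaft 5 mm thick; origin on its axis at the eye's front bar, +x along the shaft to the rounded tip 80 mm away. Flat eye 19 mm wide (y), 5 mm thick, from x = 2.5 to -20.5 mm. Starts level, axis 34 mm above the table. Fully home the eye's bar stops on the nut's crown, origin 19 mm from the axle's axis. Let go part way, it droops up to 10 degrees.
- pin_tip (a point): The pin's rounded tip.
- pin_eye (a point): Middle of the pin's eye, 9 mm behind the pin's origin.
- jar_a: Bystander: amber glass jar with a lid, 60 mm across, 75 mm tall. Origin at its underside.
- jar_b: Bystander: clear glass jar with a metal lid, 54 mm across, 60 mm tall. Origin at its underside.
- brush_pot: Bystander: terracotta pot 72 mm across and 85 mm tall with brushes standing in it, 190 mm in all. Origin at its underside.
- brush: Bystander: brush 170 mm long lying on the table.
- plain_nut: Bystander: plain hexagon nut without slots, 30 mm across flats, 13 mm thick, lying loose. Origin at its underside.
- washer: Bystander: loose flat washer 38 mm across, 4 mm thick. Origin at its underside.
- cap_box: Bystander: open cardboard box 110 x 80 x 35 mm of brass ornament caps. Origin at its underside.
- bauble_stand: Bystander: copper bauble on a round wooden stand, 56 mm across, 120 mm tall. Origin at its underside.
Mind the look-alikes: they are no part of the job. Several things have the shape of the hub; the one meant has the colours described above.

How it is judged (in metres and radians):
On the way:
1. the nut is tightened past the pointer and a pair of slots lines up with the axle's cross hole (value of joint nut above 0 rad and angle between the x axis of any of slot0, slot1, slot2 and the x axis of hole, either way round below 0.12 rad), for 0.2 s.
At the end, for the whole second after the job is handed in: Groove past the pointer (nut above 0 rad), a slot pair within 0.12 rad of the cross hole; the pin at rest in the hole, within 0.2 rad of its direction and 6 mm of its height, its origin at most 24 mm from the axle axis (19 is fully home). No bystander moved over 30 mm (all of step 1 and horizontal distance between pin and hole below 0.024 m and angle between the x axis of pin and the x axis of hole, either way round below 0.2 rad and z of pin in the frame of hole between -0.006 and 0.006 m and linear speed of pin below 0.02 m/s); the robot touches nothing.
It fails at once if a bystander is moved more than 30 mm (distance of any of jar_a, jar_b, brush_pot, brush, plain_nut, washer, cap_box, bauble_stand from where it was at the start of the episode above 0.03 m).
It also fails if it takes over 69 s, if anything falls off the work surface, if the arm or the gripper's body presses on something with over 40 N, if the wrist force passes 120 N, or if a joint passes its speed limit or range.

ROBOT

A 6-joint arm with a two-finger parallel gripper is mounted at the origin on the work surface. World frame = base frame: x ahead of the robot, y to its left, z up, the work surface at z = 0. Lengths are in m, angles in degrees, forces in N, time in s.
With the tool pointing down it reaches from about 0.25 to 0.725 m from the base axis. Payload 9.7 kg.
Tool frame: the origin (TCP) lies where the fingers leave the gripper's body, on its centre line; the fingertips stand 73 mm ahead of it and the grasp point (between the pads) lies 54 mm ahead of it; y points along the fingers, x is the direction in which the jaws open and shut, and the axes are right-handed (so a half turn about y gives the same grasp; the last joint's range is limited). The gripper opens to 85 mm and grips with 20 to 120 N. Pads are 22 mm wide; open, the fingers measure 114 mm over their backs; the gripper's body (76 mm by 85 mm) begins 54 mm behind the grasp point. The pads swing forward as they close: fully open they stand 13 mm farther back than shut.
Start: joints at [-63.77, 4.979, 10.078, 95.1, 0, 90], TCP at [0.243, -0.493, 0.304] pointing down, gripper open.
Joint ranges: [-179.16, 179.16], [-48.56, 103.87], [-65.8, 70.77], [-126.05, 130.52], [-82.76, 87.17], [-180, 180]. Speed limits (degrees/s): [127.2, 127.2, 147.25, 180, 180, 180].

INTERFACE

Orientations are given as [roll, pitch, yaw] about the fixed x, y, z axes, in that order (R = Rz(yaw) Ry(pitch) Rx(roll)).
In Python, from workcell import sensors, imaging, bot, models gives the robot as it stands.
- The arm moves only by the tool arm_command, never from a script. Its argument "rows" is one flat list of numbers, 7 for each row, row after row: the shift along the tool's x, y, z in cm, then the turn, a rotation vector about the tool's x, y, z in degrees, then the gripper's target within -1 to 1 (fully open at 1, half-way at 0, shut at -1). A call has 1 to 12 rows; each row is the pose to reach, as a shift and turn from the pose commanded when the call began, along the tool's axes at that moment; what a row does not reach only later rows make up. A row lasts 1/12 s, in which the tool goes at most 41.7 mm and 7.16 degrees, less where a joint would pass 70% of its speed; a pose out of reach is approached as far as the arm can. A call with a gripper value outside its range is refused whole. The fingers move at their own pace and stop on an object; "force" is the grip in N (left out, the last holds). Time passes only in rows, so rows that repeat a pose let the fingers close. It gives the time, the measured TCP pose, the force and the opening at its end, in the units of the state.
- sensors.get_obs(): the state, without advancing time (a new reading comes with each control period).
- imaging.camera(name): name is "side" or "top"; returns a dict with "pixels" (400x640x3 uint8, blue, green, red), "z_map" (400x640 float32, m along the optical axis (not along the pixel's ray), 0 where there is no reading), "camera_matrix" (3x3 intrinsics, pixels), "world_from_camera" (4x4, takes a point from camera to world coordinates). Camera axes: x right, y up, looking along -z (the intrinsics and any distortion apply to the point x, -y, -z); pixel columns grow to the right and rows downward; lengths in m; the calibration is good to about 2 mm. A picture is of the moment at which its call begins.
- bot.job_done(): hands the job in, once; it reports no verdict.
Trained networks look in the newest picture that a camera, given by its name, has taken for a name from the list of things; names that differ only in an ending like _2 or _b are one class to them, and where a whole thing is asked for, a point or a joint stands for the part that bears it (a point fixed in the world has none). Each returns a list of dicts, best first, with "conf" (0 to 1); they miss things now and then, are a little off and sometimes report something else, mostly with a low value. They report only what shows in the picture. A call takes as long as a camera call. They do not tell look-alikes from the thing itself.
- models.search_frame(thing, camera): "extent" ([centre column, centre row, width, height] in pixels, round what is visible of it).
- models.spot_point(thing, camera): "location" ([column, row] in pixels: a listed point, or the origin of a listed thing).
The state is a dict: "time": time; "q": joint angles; "qd": joint speeds; "joint_efforts": joint torques, N m; "ee_pos": TCP position; "tcp_rot": TCP orientation; "wrist_force": force on the tool from outside, world axes, zero at the start; "torque": the same for the moment, N m; "opening": finger opening in m.
Only numpy, scipy, OpenCV 4.12 (cv2) and the standard library are available. Lean on these libraries where they do the work, as an engineer would, in place of code of your own. Each camera call takes 0.05 s, during which the arm holds its last target.

## Working session

There is one attempt and no reset: what is moved stays moved. The work goes in short steps, Python scripts to look and compute and a tool call to move; the robot and the scene stay as the last step left them, time stands still between calls to the robot, and variables do not carry over. Pictures are saved under pics/ and viewed, and the job is handed in when it is done.

Besides the shell and the picture viewer there is one more tool, called after "Call:" in YAML: its name, and indented under it one key for each argument. arm_command: Moves the arm, as the interface text tells. Its arguments: {"type":"object","properties":{"rows":{"type":"array","items":{"type":"number"}},"force":{"type":"number"}},"required":["rows"]}

```bash
mkdir -p pics; ls
cat > h.py <<'E'
import numpy as np,cv2
from workcell import sensors, imaging, bot, models
def shot(n,f):
    c=imaging.camera(n); cv2.imwrite('pics/'+f,c['pixels']); np.savez(''+n+'.npz',**c); return c
def load(n): return dict(np.load(''+n+'.npz'))
def deproj(c,u,v,z=None):
    K=c['camera_matrix'];T=c['world_from_camera']
    d=np.array([(u-K[0,2])/K[0,0],-(v-K[1,2])/K[1,1],-1.])
    if z is None:
        return (T@np.r_[d*c['z_map'][int(round(v)),int(round(u))],1])[:3]
    w=T[:3,:3]@d;o=T[:3,3]
    return o+w*(z-o[2])/w[2]
def proj(c,p):
    K=c['camera_matrix'];T=c['world_from_camera']
    q=np.linalg.inv(T)@np.r_[p,1]
    return np.array([K[0,0]*q[0]/-q[2]+K[0,2],K[1,1]*-q[1]/-q[2]+K[1,2]])
E
python3 - <<'E'
from h import *
for n in ['side','top']:
    c=shot(n,n+'0.png')
    print(n,c['camera_matrix'],c['world_from_camera'])
    for t in ['hub','nut','rest','pin']:
        print(t,[(np.round(r['extent']).tolist(),round(r['conf'],2)) for r in models.search_frame(t,n)[:4]])
    for t in ['slot0','hole','pin','pin_tip','pin_eye','hub','rest']:
        print(t,[(np.round(r['location'],1).tolist(),round(r['conf'],2)) for r in models.spot_point(t,n)[:4]])
print(sensors.get_obs())
E
```

```text
pics
side [[432.79035851   0.         320.01350954]
 [  0.         432.79035851 198.71728426]
 [  0.           0.           1.        ]] [[ 0.99225445  0.08857953 -0.08709059  0.43439053]
 [-0.12346806  0.78038218 -0.61299209 -0.61721959]
 [ 0.01366539  0.61899703  0.78527443  0.8766573 ]
 [ 0.          0.          0.          1.        ]]
hub [([188.0, 344.0, 80.0, 72.0], 0.88), ([320.0, 286.0, 66.0, 62.0], 0.58)]
nut [([183.0, 331.0, 22.0, 20.0], 0.79), ([323.0, 275.0, 18.0, 15.0], 0.67)]
rest [([314.0, 168.0, 58.0, 35.0], 0.81)]
pin []
slot0 [([182.2, 325.5], 0.94), ([179.5, 328.3], 0.91), ([177.6, 327.6], 0.58), ([318.9, 266.9], 0.55)]
hole [([318.5, 270.3], 0.46)]
pin [([307.5, 163.7], 0.64)]
pin_tip [([333.6, 168.2], 0.4)]
pin_eye [([302.3, 161.8], 0.46)]
hub [([320.5, 287.4], 0.91), ([188.9, 341.4], 0.91)]
rest [([300.1, 168.2], 0.59)]
top [[492.66534488   0.         316.57890075]
 [  0.         492.66534488 200.55267761]
 [  0.           0.           1.        ]] [[-0.02394915  0.99259033 -0.11912544  0.3361275 ]
 [-0.99970327 -0.02430887 -0.00156729 -0.01348468]
 [-0.0044514
[... 696 characters left out ...]
[254.6, 203.0], 0.66), ([256.3, 209.8], 0.37)]
{'time': 1.2, 'q': array([-6.37691681e+01,  4.97772199e+00,  1.00780051e+01,  9.50981309e+01,
        1.24144272e-03,  8.99978537e+01]), 'qd': array([ 0.05277794,  0.0674013 , -0.04318502,  0.12222948, -0.09974807,
        0.05771535]), 'joint_efforts': array([-5.32543607e-03, -5.20093238e+01,  4.64865983e+01,  1.51737277e-03,
       -1.06887642e-04,  2.84342866e-05]), 'ee_pos': array([ 0.24309849, -0.4933606 ,  0.30389358]), 'tcp_rot': array([-8.99987586e+01, -2.15232579e-03, -6.37670218e+01]), 'wrist_force': array([-0.03559645,  0.48947837, -0.0035718 ]), 'torque': array([ 0.02043107,  0.00303185, -0.02922562]), 'opening': 0.08550920014700315}
```

View pictures.

View pics/side0.png

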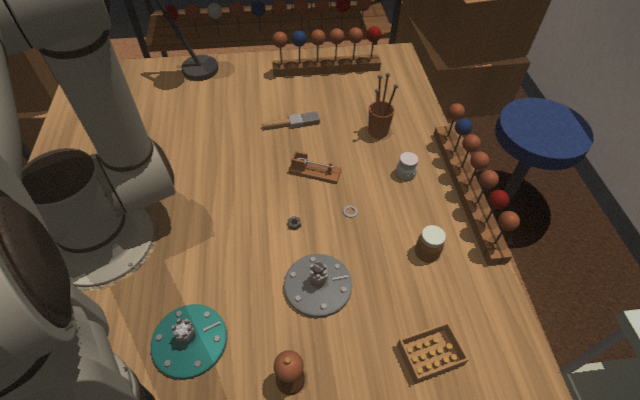

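View pics/top0.png

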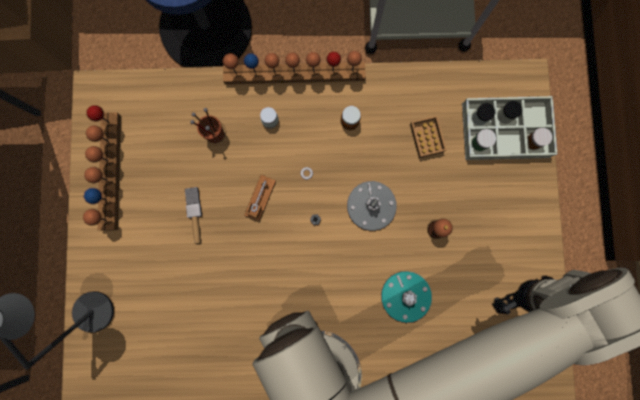

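Candidates for the hub: the teal one (side 188,342; top 406,297) and the grey one (side 318,284; top 372,206). The task says grey, so I take that one. The nut beside the washer (side 294,222) is the plain bystander. Next, a close crop.

Run:
```python
from h import *
s=load('side');t=load('top')
a=cv2.resize(s['pixels'][240:325,275:360],(400,400),interpolation=cv2.INTER_CUBIC)
b=cv2.resize(t['pixels'][175:235,342:402],(400,400),interpolation=cv2.INTER_CUBIC)
cv2.imwrite('pics/hubcrop.png',np.hstack([a,b]))
a=cv2.resize(s['pixels'][140:195,280:350],(400,314),interpolation=cv2.INTER_CUBIC)
b=cv2.resize(t['pixels'][165:230,230:295],(400,400),interpolation=cv2.INTER_CUBIC)[:314]
cv2.imwrite('pics/restcrop.png',np.hstack([a,b]))
for z in (0.013,): 
  print(deproj(s,318,284.5),deproj(s,318,284,z), deproj(t,372,206,z))
print('pin', deproj(s,307.5,163.7),deproj(s,307.5,163.7,.034),deproj(t,252.8,201.1,.034),'tip',deproj(s,333.6,168.2,.034),deproj(t,265,179.6,.034),'eye',deproj(s,302.3,161.8,.034),deproj(t,255.9,208.6,.034))
# plate top disc by depth
for n,c in (('side',s),('top',t)):
    K=c['camera_matrix'];v,u=np.mgrid[0:400,0:640]
    Z=c['z_map'];P=np.stack([(u-K[0,2])/K[0,0]*Z,-(v-K[1,2])/K[1,1]*Z,-Z,np.ones_like(Z)],-1)@c['world_from_camera'].T
    X=P[...,:3]; np.save(n+'_X.npy',X)
    cen=np.array([0.44,-.13])
    print(n,'table z',np.median(X[...,2][(Z>0)&(np.hypot(*(np.moveaxis(X[...,:2],-1,0)-cen[:,None,None]))<.15)]))
```

```text
[ 0.49451553 -0.19220547  0.03565733] [ 0.49628143 -0.17955299  0.013     ] [ 0.49309262 -0.17813981  0.013     ]
pin [0.51139748 0.18106414 0.01274115] [0.50950253 0.16142034 0.034     ] [0.51425924 0.1791914  0.034     ] tip [0.57591706 0.13783487 0.034     ] [0.57833271 0.14202036 0.034     ] eye [0.49650627 0.16977613 0.034     ] [0.49152691 0.17014398 0.034     ]
side table z 0.0014719711345209108
top table z 0.002037901946817189
```

View pics/hubcrop.png

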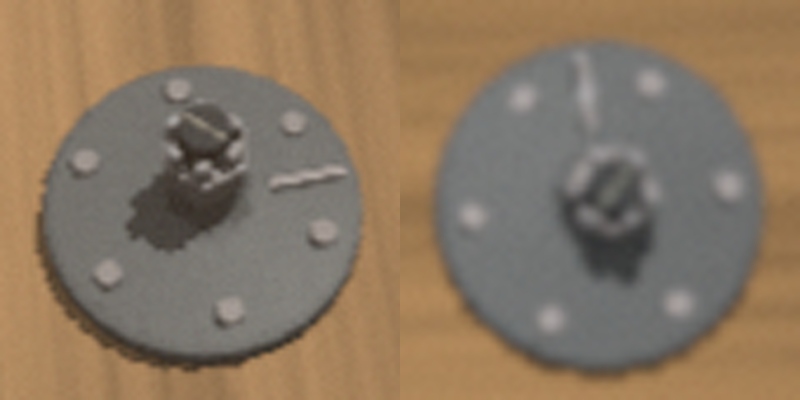

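View pics/restcrop.png

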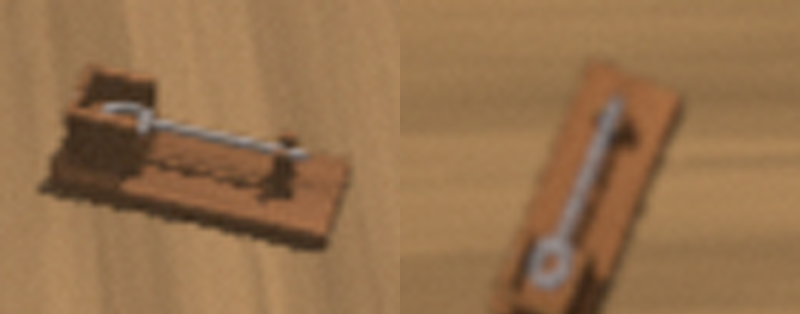

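Run:
```python
from h import *
from scipy.optimize import least_squares
for n in ('side','top'):
    c=load(n);im=c['pixels'].astype(float)
    g0={'side':(318,284),'top':(372,206)}[n]
    m=((im[...,2]-im[...,0])<18).astype(np.uint8)
    # keep region
    m2=np.zeros_like(m);r=50;m2[g0[1]-r:g0[1]+r,g0[0]-r:g0[0]+r]=m[g0[1]-r:g0[1]+r,g0[0]-r:g0[0]+r]
    cs,_=cv2.findContours(m2,0,cv2.CHAIN_APPROX_NONE);k=max(cs,key=cv2.contourArea)[:,0]
    P=np.array([deproj(c,u,v,.013)[:2] for u,v in k])
    # outer robust
    f=lambda p:np.hypot(P[:,0]-p[0],P[:,1]-p[1])-p[2]
    s=least_squares(f,[.494,-.179,.075],loss='soft_l1',f_scale=.001)
    print(n,s.x,np.std(f(s.x)))
    big=cv2.resize(c['pixels'][g0[1]-35:g0[1]+25,g0[0]-25:g0[0]+45],(770,660),interpolation=cv2.INTER_CUBIC) if n=='side' else cv2.resize(c['pixels'][g0[1]-35:g0[1]+25,g0[0]-35:g0[0]+35],(770,660),interpolation=cv2.INTER_CUBIC)
    cv2.imwrite(f'pics/{n}_nutbig.png',np.clip(big.astype(float)*1.6,0,255).astype(np.uint8))
```

```text
side [ 0.49540577 -0.17916844  0.07355314] 0.001018122797085724
top [ 0.49483534 -0.17639654  0.07202028] 0.0008791812164722728
```

View pics/side_nutbig.png

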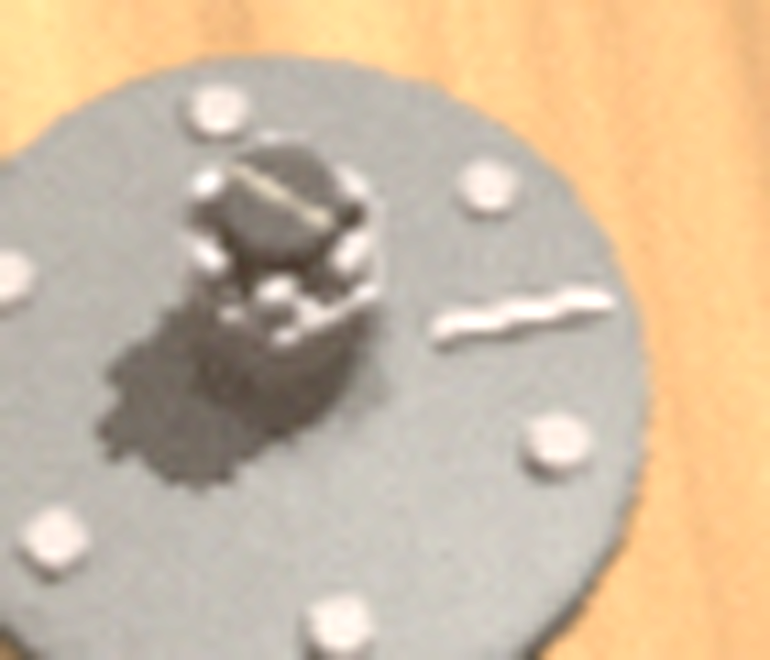

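View pics/top_nutbig.png

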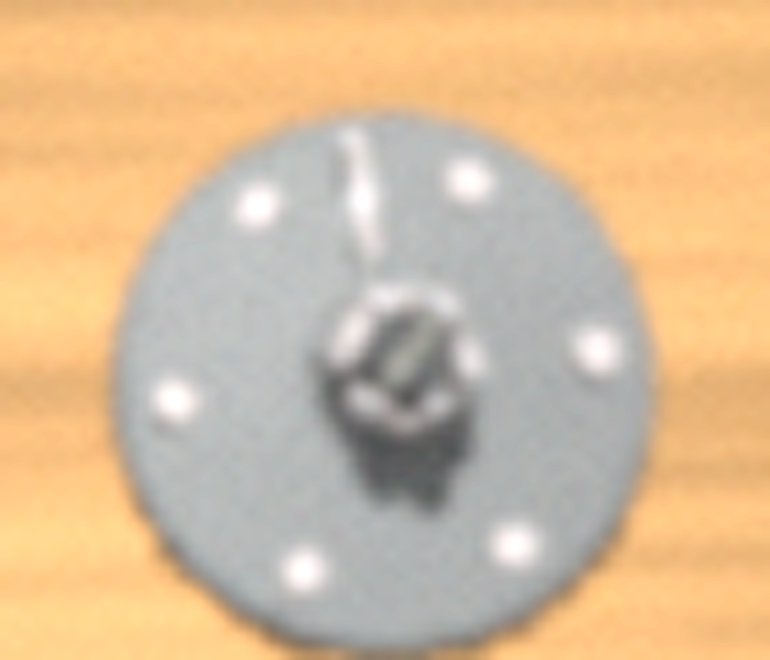

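Run:
```python
from h import *
from scipy.optimize import minimize
S=load('side');T=load('top')
def gray(c): 
    return c['pixels'].astype(np.float32).mean(2)
G={'side':gray(S),'top':gray(T)};C={'side':S,'top':T}
def samp(n,pts):
    uv=np.array([proj(C[n],p) for p in pts],np.float32)
    return cv2.remap(G[n],uv[:,:1],uv[:,1:],cv2.INTER_CUBIC).ravel()
def linefit(n,z,p0,L,w,x0=None):
    # maximise brightness of line (centre,angle) minus flanks
    def cost(q):
        cx,cy,a=q[0]/1000,q[1]/1000,q[2]
        t=np.linspace(-L/2,L/2,21);d=np.array([np.cos(a),np.sin(a)]);nn=np.array([-d[1],d[0]])
        f=lambda o:samp(n,[np.r_[np.array([cx,cy])+d*s+nn*o,z] for s in t]).mean()
        return -(f(0)*2-f(w)-f(-w))
    best=None
    for a in np.radians(np.arange(p0[2]-25,p0[2]+26,5)):
      for dx in (-3,0,3):
        for dy in (-3,0,3):
          r=minimize(cost,[p0[0]*1000+dx,p0[1]*1000+dy,a],method='Nelder-Mead',options=dict(xatol=.02,fatol=.05,maxiter=120))
          if np.hypot(*(r.x[:2]-np.array(p0[:2])*1000))<9 and (best is None or r.fun<best.fun): best=r
    return best.x[:2],np.degrees(best.x[2]),best.fun
for n,e in (('side',((313.9,264.45),(322.5,269))),):
    a=deproj(S,*e[0],.086);b=deproj(S,*e[1],.086);print('line ends',a,b,np.degrees(np.arctan2(*(b-a)[1::-1])),(a+b)/2)
    a=deproj(S,332.5,279,.0215);b=deproj(S,348.6,276.1,.0215);print('rib ends',a,b,np.degrees(np.arctan2(*(b-a)[1::-1])),np.linalg.norm(a-b))
for n in ('side','top'):
    c=(.4955,-.178)
    print(n,'line',linefit(n,.086,(c[0],c[1],-37),.018,.004))
    print(n,'rib',linefit(n,.0215,(c[0]+.05,c[1]+.005,7),.034,.005))
    print(n,'pin',linefit(n,.034,(.541,.154,-29) if n=='side' else (.545,.16,-29),.045,.006))
```

```text
line ends [ 0.48798972 -0.17112413  0.086     ] [ 0.50438202 -0.18377885  0.086     ] -37.66781922373666 [ 0.49618587 -0.17745149  0.086     ]
rib ends [ 0.52876128 -0.17555788  0.0215    ] [ 0.56508649 -0.17265264  0.0215    ] 4.572696040273683 0.036441201906157274
side line (array([ 496.53686495, -176.83997065]), np.float64(-41.491611121862626), np.float64(-86.17276763916016))
side rib (array([ 545.55224937, -172.07722436]), np.float64(4.74320369944207), np.float64(-112.5386962890625))
side pin (array([549.14182257, 155.73760226]), np.float64(-27.746952699184963), np.float64(-60.332679748535156))
top line (array([ 492.49220178, -173.70467237]), np.float64(-38.985534216096774), np.float64(-35.671607971191406))
top rib (array([ 546.68999176, -171.68734502]), np.float64(5.82578830248342), np.float64(-47.56403350830078))
top pin (array([542.46835262, 156.24384065]), np.float64(-22.628651128433994), np.float64(-72.63680267333984))
```

```bash
cat >> h.py <<'E'
def samp(c,pts):
    g=c['pixels'].astype(np.float32).mean(2)
    uv=np.array([proj(c,p) for p in pts],np.float32)
    return cv2.remap(g,uv[:,:1],uv[:,1:],cv2.INTER_CUBIC).ravel()
def ring(c,cx,cy,r,z,angs): return samp(c,[[cx+r*np.cos(a),cy+r*np.sin(a),z] for a in np.radians(angs)])
def phase(c,cx,cy):
    a=np.arange(0,360,2.);v=np.mean([ring(c,cx,cy,r,.077,a) for r in (.0135,.015)],0)
    return v
def rect(c,cx,cy,z,half=.03,N=380):
    g=np.linspace(-half,half,N);X,Y=np.meshgrid(g,g[::-1])
    K=c['camera_matrix'];Ti=np.linalg.inv(c['world_from_camera'])
    P=np.stack([X+cx,Y+cy,np.full_like(X,z),np.ones_like(X)],-1)@Ti.T
    u=K[0,0]*P[...,0]/-P[...,2]+K[0,2];v=K[1,1]*P[...,1]/P[...,2]+K[1,2]
    return cv2.remap(c['pixels'],u.astype(np.float32),v.astype(np.float32),cv2.INTER_CUBIC)
def fit6(c,cx0,cy0):
    best=(0,)
    a=np.arange(0,360,3.)
    for dx in np.arange(-.004,.0041,.001):
        for dy in np.arange(-.004,.0041,.001):
            v=phase(c,cx0+dx,cy0+dy);k=np.arange(len(v))*2.
            F=np.sum(v*np.exp(-6j*np.radians(k)))/len(v)
            if abs(F)>best[0]: best=(abs(F),dx,dy,(np.degrees(-np.angle(F))/6)%60)
    return best  # lug-centre phase
E
python3 - <<'E'
from h import *
out=[]
for n in ('side','top'):
    c=load(n);print(n,fit6(c,.4955,-.1775))
    v=phase(c,.496,-.177);print(np.round(v[::5]).astype(int))
    out.append(np.clip(rect(c,.4955,-.1775,.077)*1.5,0,255).astype(np.uint8))
cv2.imwrite('pics/rect.png',np.hstack(out))
E
```

```text
side (np.float64(16.47760925244474), np.float64(0.0), np.float64(0.001), np.float64(23.384095895380188))
[ 56  90 124 118 102  88  84  83  83  82  80  94 116 112 133 108  67  63
  80 117 140 130  66  45  52 116 153 128  67  53  61  98 146 148 142  78]
top (np.float64(7.068686323367899), np.float64(0.002), np.float64(0.0), np.float64(20.400047783084965))
[128 133 139 132 123 129 138 137 127 111  83  68  80 100 107  99  82  72
  78  94 112 114  99  90  98 122 137 137 126 114 109 119 131 130 125 124]
```

View pics/rect.png

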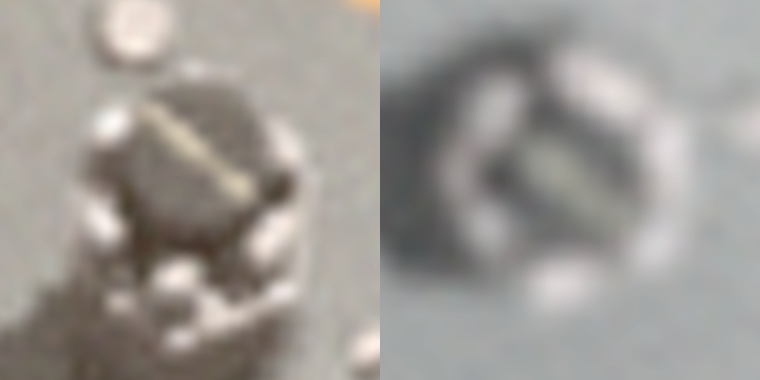

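The crops agree: the grey hub's axis is at about (0.4955, −0.1775), the rib points at about 5°, the hole at about −39.5°, and the slots lie at −8° mod 60. The nut therefore starts near −107° and has to turn about 151° clockwise. Going above the nut with a partial yaw turn.

Call:
arm_command:
  rows: [-17.2,5.4,36.6,0,-60,0,1,-17.2,5.4,36.6,0,-60,0,1,-17.2,5.4,36.6,0,-60,0,1,-17.2,5.4,36.6,0,-60,0,1,-17.2,5.4,36.6,0,-60,0,1,-17.2,5.4,36.6,0,-60,0,1,-17.2,5.4,36.6,0,-60,0,1,-17.2,5.4,36.6,0,-60,0,1,-17.2,5.4,36.6,0,-60,0,1,-17.2,5.4,36.6,0,-60,0,1,-17.2,5.4,36.6,0,-60,0,1,-17.2,5.4,36.6,0,-60,0,1]

```text
time: 2.2
ee_pos: [0.4961, -0.1758, 0.2494]
tcp_rot: [-90.0, 0.1, -3.6]
wrist_force: [0.8, 0.3, 0.4]
opening: 0.0855
```

```bash
cat >> h.py <<'E'
from scipy.spatial.transform import Rotation as Rn
def go(pos,yaw,o=None):
    o=o or sensors.get_obs()
    R=Rn.from_euler('xyz',o['tcp_rot'],degrees=True);R1=Rn.from_euler('xyz',[-90,0,yaw],degrees=True)
    print('t',round(o['time'],2),'q',np.round(o['q'],1),'shift cm',np.round(R.inv().apply(np.array(pos)-o['ee_pos'])*100,2),'rot',np.round((R.inv()*R1).as_rotvec(degrees=True),1),'F',np.round(o['wrist_force'],1))
E
python3 - <<'E'
from h import *
go([.4955,-.1775,.17],52)
E
```

```text
t 2.2 q [-19.5   1.   -0.1  88.9  -0.   74.1] shift cm [-0.04  7.94 -0.17] rot [ -0.  -55.6  -0. ] F [0.8 0.3 0.4]
```

Call:
arm_command:
  rows: [0,7,-0.2,0,-86,0,1,0,7,-0.2,0,-86,0,1,0,7,-0.2,0,-86,0,1,0,7,-0.2,0,-86,0,1,0,7,-0.2,0,-86,0,1,0,7,-0.2,0,-86,0,1,0,7,-0.2,0,-86,0,1,0,7,-0.2,0,-86,0,1,0,7,-0.2,0,-86,0,1,0,7,-0.2,0,-86,0,1,0,7,-0.2,0,-86,0,1,0,7,-0.2,0,-86,0,1]

```text
time: 3.2
ee_pos: [0.4947, -0.1805, 0.1803]
tcp_rot: [-90.0, 0.0, 82.4]
wrist_force: [0.6, 0.0, -0.6]
opening: 0.0852
```

Run:
```python
from h import *
go([.4955,-.1775,.111],112)
```

```text
t 3.2 q [-20.    1.1  -7.6  81.2  -0.  -12.5] shift cm [ 0.31  6.93 -0.04] rot [  0.  -29.6  -0. ] F [ 0.6  0.  -0.6]
```

Call:
arm_command:
  rows: [0.3,0,0,0,-29.6,0,1,0.3,0,0,0,-29.6,0,1,0.3,0,0,0,-29.6,0,1,0.3,0,0,0,-29.6,0,1,0.3,0,0,0,-29.6,0,1,0.3,0,0,0,-29.6,0,1,0.3,3,0,0,-29.6,0,1,0.3,6,0,0,-29.6,0,1,0.3,6.9,0,0,-29.6,0,1,0.3,6.9,0,0,-29.6,0,1]

```text
time: 4.03
ee_pos: [0.4941, -0.1762, 0.1085]
tcp_rot: [-89.8, -0.2, 111.6]
wrist_force: [-0.3, 0.7, 0.1]
opening: 0.0855
```

Run:
```python
from h import *
go([.4955,-.1775,.111],112)
c=shot('side','s1.png');cv2.imwrite('pics/s1c.png',cv2.resize(c['pixels'][200:330,240:400],None,fx=5,fy=4.6,interpolation=cv2.INTER_CUBIC))
```

```text
t 4.03 q [-19.6   2.6 -14.1  73.6  -0.  -41.2] shift cm [-0.17 -0.25 -0.08] rot [-0.2 -0.4  0.2] F [-0.3  0.7  0.1]
```

View pics/s1c.png

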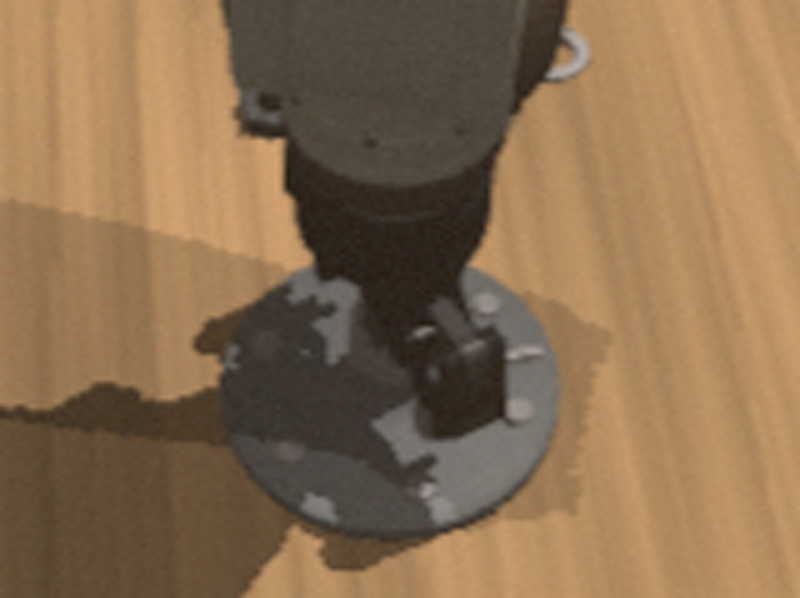

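Call:
arm_command:
  rows: [-0.1,-0.2,0,0,0,0,0.3,-0.1,-0.2,0,0,0,0,-0.3,-0.1,-0.2,0,0,0,0,-1,-0.1,-0.2,0,0,0,0,-1,-0.1,-0.2,0,0,0,0,-1,-0.1,-0.2,0,0,0,0,-1,-0.1,-0.2,0,0,0,0,-1,-0.1,-0.2,0,0,0,0,-1,-0.1,-0.2,0,0,0,0,-1,-0.1,-0.2,0,0,0,0,-1]
  force: 60

```text
time: 4.92
ee_pos: [0.496, -0.1761, 0.1145]
tcp_rot: [-90.1, -0.1, 111.8]
wrist_force: [-5.2, 8.5, 11.8]
opening: 0.0348
```

Run:
```python
from h import *
go([.4955,-.1775,.111],112);o=sensors.get_obs();print(o['torque'],o['opening'])
```

```text
t 4.92 q [-19.6   2.4 -13.6  74.    0.2 -41.4] shift cm [-0.11  0.35  0.1 ] rot [ 0.1 -0.2  0.1] F [-5.2  8.5 11.8]
[1.94621568 1.02501133 0.09740312] 0.03484773802443572
```

Call:
arm_command:
  rows: [0.1,0,0,0,6,0,-1,0.1,0,0,0,12,0,-1,0.1,0,0,0,18,0,-1,0.1,0,0,0,24,0,-1,0.1,0,0,0,30,0,-1,0.1,0,0,0,36,0,-1,0.1,0,0,0,42,0,-1,0.1,0,0,0,48,0,-1,0.1,0,0,0,54,0,-1,0.1,0,0,0,60,0,-1,0.1,0,0,0,66,0,-1,0.1,0,0,0,72,0,-1]

```text
time: 5.92
ee_pos: [0.4958, -0.1767, 0.1145]
tcp_rot: [-90.1, -0.0, 39.5]
wrist_force: [-4.2, -1.7, 8.1]
opening: 0.0352
```

Run:
```python
from h import *
go([.4955,-.1775,.111],40);o=sensors.get_obs();print(o['torque'],o['opening'])
```

```text
t 5.92 q [-19.6   2.3 -13.7  73.9  -0.1  30.9] shift cm [-0.07  0.35 -0.04] rot [ 0.1 -0.5  0. ] F [-4.2 -1.7  8.1]
[-0.22661751  0.80580957  0.29192652] 0.03518442760612629
```

Call:
arm_command:
  rows: [0,0,0,0,6.5,0,-1,0,0,0,0,13,0,-1,0,0,0,0,19.5,0,-1,0,0,0,0,26,0,-1,0,0,0,0,32.5,0,-1,0,0,0,0,39,0,-1,0,0,0,0,45.5,0,-1,0,0,0,0,52,0,-1,0,0,0,0,58.5,0,-1,0,0,0,0,65,0,-1,0,0,0,0,72,0,-1,0,0,0,0,76,0,-1]

```text
time: 6.92
ee_pos: [0.4949, -0.1768, 0.1145]
tcp_rot: [-90.1, -0.0, -36.6]
wrist_force: [-10.9, -1.9, 12.3]
opening: 0.0347
```

Call:
arm_command:
  rows: [0,0,0,0,1.5,0,-1,0,0,0,0,3,0,-1,0,0,0,0,3,0,-1]

```text
time: 7.17
ee_pos: [0.4949, -0.1768, 0.1145]
tcp_rot: [-90.1, -0.0, -39.4]
wrist_force: [-9.7, -2.1, 11.2]
opening: 0.0347
```

Run:
```python
from h import *
go([.4955,-.1775,.111],-39.5);o=sensors.get_obs();print(o['torque'],o['opening'])
```

```text
t 7.17 q [-1.960e+01  2.300e+00 -1.370e+01  7.400e+01 -1.000e-01  1.097e+02] shift cm [ 0.09  0.35 -0.02] rot [0.1 0.1 0. ] F [-9.7 -2.1 11.2]
[-0.37328983  1.96760561 -0.06837125] 0.03471876094590786
```

Call:
arm_command:
  rows: [0,0,0,0,0,0,0,0,0,0,0,0,0,1,0,0,0,0,0,0,1,0,0,0,0,0,0,1,0,0,0,0,0,0,1,0,-4,0,0,0,0,1,0,-8,0,0,0,0,1,0,-12,0,0,0,0,1,0,-14,0,0,0,0,1]

```text
time: 7.92
ee_pos: [0.4962, -0.1765, 0.2578]
tcp_rot: [-89.9, -0.3, -39.2]
wrist_force: [0.5, 0.0, 0.4]
opening: 0.0853
```

Run:
```python
from h import *
go([.53,.155,.25],65)
```

```text
t 7.92 q [-19.6   0.8   0.6  89.5   0.  109.6] shift cm [-18.35   0.74  27.81] rot [   0.2 -104.2    0.3] F [0.5 0.  0.4]
```

Call:
arm_command:
  rows: [-18.4,0,27.8,0,-84,0,1,-18.4,0,27.8,0,-84,0,1,-18.4,0,27.8,0,-84,0,1,-18.4,0,27.8,0,-84,0,1,-18.4,0,27.8,0,-84,0,1,-18.4,0,27.8,0,-84,0,1,-18.4,0,27.8,0,-84,0,1,-18.4,0,27.8,0,-84,0,1,-18.4,0,27.8,0,-84,0,1,-18.4,0,27.8,0,-84,0,1,-18.4,0,27.8,0,-84,0,1,-18.4,0,27.8,0,-84,0,1]

```text
time: 8.92
ee_pos: [0.5289, 0.156, 0.2526]
tcp_rot: [-90.0, 0.0, 45.2]
wrist_force: [-0.2, -0.7, 0.8]
opening: 0.0851
```

Run:
```python
from h import *
go([.53,.155,.25],65)
out=[]
for n in ('side','top'):
    c=shot(n,n+'2.png');print(n,fit6(c,.4955,-.1775))
    out.append(np.clip(rect(c,.4955,-.1775,.077)*1.6,0,255).astype(np.uint8))
cv2.imwrite('pics/rect2.png',np.hstack(out))
```

```text
t 8.92 q [16.4  4.4  3.8 89.4  0.  61.2] shift cm [ 0.01  0.26 -0.15] rot [ -0.  -19.8  -0. ] F [-0.2 -0.7  0.8]
side (np.float64(15.696959533768092), np.float64(0.0), np.float64(0.0), np.float64(52.86479680225062))
top (np.float64(6.399205943759738), np.float64(0.001), np.float64(0.0), np.float64(50.13726081550811))
```

View pics/rect2.png

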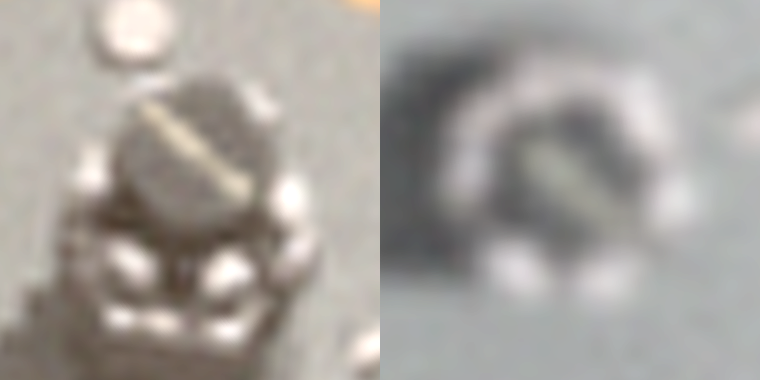

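View pics/side2.png

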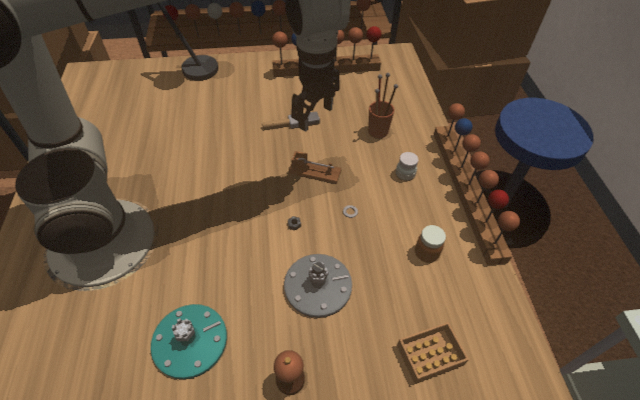

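Run:
```python
from h import *
c=load('side')
cv2.imwrite('pics/z.png',np.clip(cv2.resize(c['pixels'][258:298,298:338],(600,600),interpolation=cv2.INTER_LANCZOS4)*1.9,0,255).astype(np.uint8))
for z,r in ((.0655,.0176),(.058,.0183),(.0655,.0172)):
  for a in (-98.5,-38.5):
    # sample along flat face
    n=np.array([np.cos(np.radians(a)),np.sin(np.radians(a))]);t=np.array([-n[1],n[0]])
    print(z,a,np.round(samp(c,[np.r_[np.array([.4955,-.1773])+n*r+t*s,z] for s in np.arange(-.01,.0101,.001)])).astype(int))
```

```text
0.0655 -98.5 [ 84  95 100  97  89  82  83  87  94 100  97  92  87  84  83  85  90  93
 100 102 100]
0.0655 -38.5 [103 121 131 126 118 110 104  98  90  82  69  61  66  78  91 101 107 120
 132 138 138]
0.058 -98.5 [59 61 64 65 64 63 63 64 64 63 62 62 60 59 61 62 63 62 62 61 61]
0.058 -38.5 [62 63 65 69 69 69 67 64 61 58 55 57 61 64 67 71 76 80 83 86 91]
0.0655 -98.5 [ 91 109 112 110  98  91  92  97 106 110 107  99  92  86  85  89  94 101
 108 113 109]
0.0655 -38.5 [110 130 142 136 124 114 108 101  92  82  70  62  69  80  94 103 111 124
 137 143 143]
```

View pics/z.png

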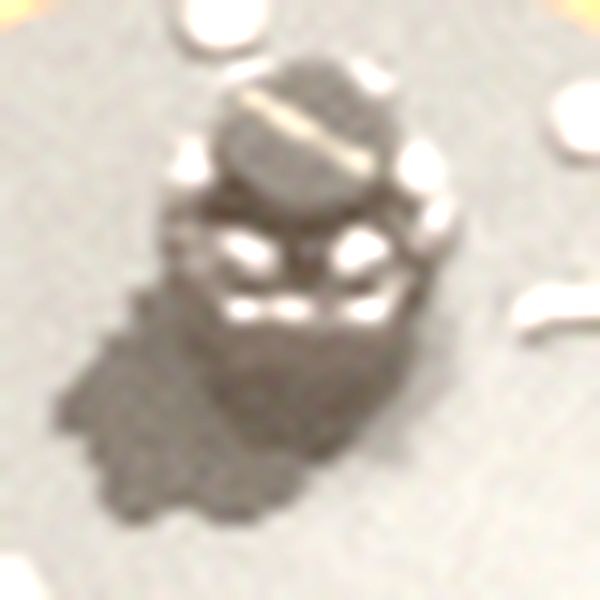

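Run:
```python
from h import *
s=load('side');t=load('top')
a=deproj(s,305.2,160.7,.034);b=deproj(s,332.8,166.5,.034);print('side',a,b,np.linalg.norm(a-b),np.degrees(np.arctan2(*(b-a)[1::-1])))
sc=65/400.
a=deproj(t,230+565*0+ (555-400)*sc-.4,165+242*sc-.4,.034);b=deproj(t,230+(616-400)*sc-.4,165+100*sc-.4,.034);print('top',a,b,np.linalg.norm(a-b),np.degrees(np.arctan2(*(b-a)[1::-1])))
out=[np.clip(rect(c,.545,.157,.034,.07,390).astype(float)*1.4,0,255).astype(np.uint8) for c in (dict(np.load('side.npz')),dict(np.load('top.npz')))]
cv2.imwrite('pics/pr.png',np.hstack(out))
c=cv2.imread('pics/top0.png');t2=dict(t);t2['pixels']=c
cc=cv2.imread('pics/side0.png');s2=dict(s);s2['pixels']=cc
cv2.imwrite('pics/pr.png',np.hstack([np.clip(rect(k,.545,.157,.034,.07,390).astype(float)*1.4,0,255).astype(np.uint8) for k in (s2,t2)]))
```

```text
side [0.50456759 0.17289965 0.034     ] [0.57468284 0.1440506  0.034     ] 0.07581831231283083 -22.36480806162483
top [0.505627   0.17333334 0.034     ] [0.57455915 0.14296398 0.034     ] 0.07532554664657677 -23.776792801326792
```

View pics/pr.png

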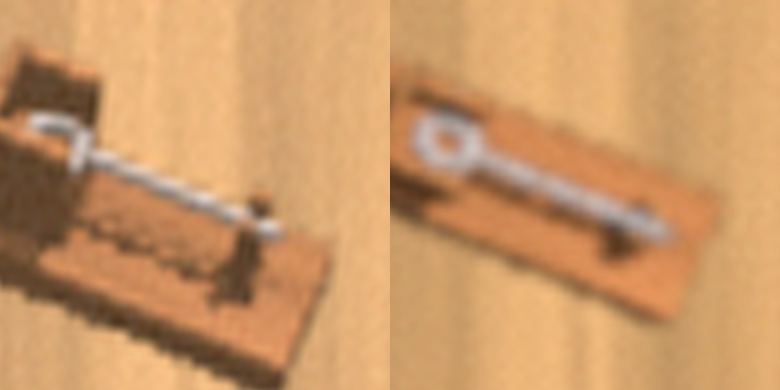

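Run:
```python
from h import *
go([.5201,.166,.0895],67.2)
```

```text
t 9.02 q [16.4  4.4  3.8 89.4  0.  61.5] shift cm [ 0.11 16.32  1.35] rot [ -0.  -22.3  -0. ] F [-0.2 -0.7  0.9]
```

Call:
arm_command:
  rows: [0.1,2,1.35,0,-7,0,1,0.1,5,1.35,0,-14,0,1,0.1,8,1.35,0,-22.3,0,1,0.1,10,1.35,0,-22.3,0,1,0.1,11,1.35,0,-22.3,0,1,0.1,11,1.35,0,-22.3,0,1,0.1,11,1.35,0,-22.3,0,1]

```text
time: 9.6
ee_pos: [0.5203, 0.1656, 0.1435]
tcp_rot: [-90.0, -0.0, 66.9]
wrist_force: [0.3, -0.8, 0.5]
opening: 0.0857
```

Run:
```python
from h import *
go([.5201,.166,.0895],67.2)
```

```text
t 9.6 q [17.7  4.4 -8.3 77.3  0.  40.8] shift cm [0.02 5.4  0.03] rot [ 0.  -0.3  0. ] F [ 0.3 -0.8  0.5]
```

Call:
arm_command:
  rows: [0,2,0,0,0,0,1,0,4,0,0,0,0,1,0,5,0,0,0,0,0.5,0,5.4,0,0,0,0,0,0,5.4,0,0,0,0,-0.5,0,5.4,0,0,0,0,-0.8,0,5.4,0,0,0,0,-1,0,5.4,0,0,0,0,-1,0,5.4,0,0,0,0,-1,0,5.4,0,0,0,0,-1,0,5.4,0,0,0,0,-1]
  force: 40

```text
time: 10.52
ee_pos: [0.5205, 0.1658, 0.0898]
tcp_rot: [-90.1, -0.1, 67.1]
wrist_force: [-0.3, -0.9, 6.4]
opening: 0.003
```

Run:
```python
from h import *
go([.5201,.166,.0895],67.2)
for n in ('side','top'):
    c=shot(n,n+'3.png')
c=load('side');cv2.imwrite('pics/s3c.png',cv2.resize(c['pixels'][110:200,270:370],(700,630),interpolation=cv2.INTER_CUBIC))
```

```text
t 10.52 q [ 17.7   5.8 -12.8  71.3  -0.   40.6] shift cm [0.   0.03 0.05] rot [ 0.1 -0.1  0.1] F [-0.3 -0.9  6.4]
```

View pics/s3c.png

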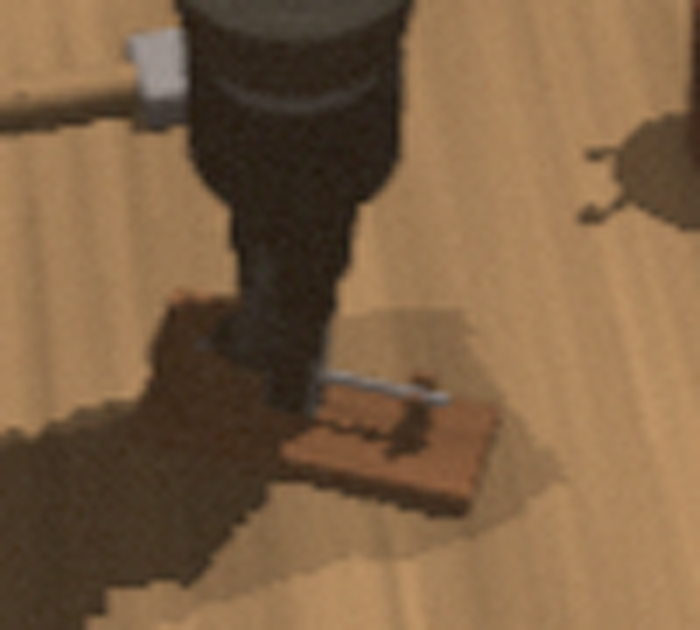

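Call:
arm_command:
  rows: [0,-2,0,0,0,0,-1,0,-5,0,0,0,0,-1,0,-9,0,0,0,0,-1,0,-13,0,0,0,0,-1,0,-15,0,0,0,0,-1,0,-15,0,0,0,0,-1,0,-15,0,0,0,0,-1]

```text
time: 11.2
ee_pos: [0.5206, 0.1658, 0.2402]
tcp_rot: [-90.1, -0.1, 67.1]
wrist_force: [-0.9, -0.1, -1.6]
opening: 0.0031
```

Run:
```python
from h import *
o=sensors.get_obs();print(o['ee_pos'],o['tcp_rot'],o['opening'],o['wrist_force'])
c=shot('side','side4.png')
p=proj(c,[.52,.166,.185]);u,v=int(p[0]),int(p[1])
a=cv2.resize(c['pixels'][v-40:v+40,u-40:u+60],(400,320),interpolation=cv2.INTER_CUBIC)
c=shot('top','top4.png')
p=proj(c,[.52,.166,.185]);u,v=int(p[0]),int(p[1])
b=cv2.resize(c['pixels'][v-32:v+32,u-40:u+40],(400,320),interpolation=cv2.INTER_CUBIC)
cv2.imwrite('pics/c4.png',np.clip(np.hstack([a,b])*1.4,0,255).astype(np.uint8))
```

```text
[0.520583   0.16582759 0.24017419] [-90.10582504  -0.09469399  67.07380808] 0.0031206837426777977 [-0.8841255 -0.1497069 -1.5638093]
```

View pics/c4.png

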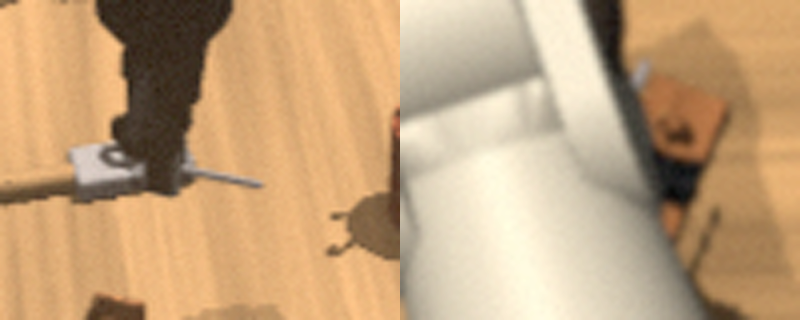

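Run:
```python
from h import *
c=load('side');p=proj(c,[.52,.166,.185]);u,v=int(p[0]),int(p[1])
tu,tv=u-40+263/4-.4,v-40+185/4-.4; bu,bv=u-40+190/4-.4,v-40+172.5/4-.4
print(tu,tv)
# ray ∩ vertical plane through pin axis (tool plane)
o=np.array([.5206,.1658]);a=np.radians(67.07-90);d=np.array([np.cos(a),np.sin(a)]);n=np.array([-d[1],d[0]])
for (x,y) in ((tu,tv),(bu,bv)):
    P=deproj(c,x,y,0.);O=c['world_from_camera'][:3,3];w=P-O
    s=((o-O[:2])@n)/(w[:2]@n);Q=O+s*w;print(Q,'along',(Q[:2]-o)@d)
print(proj(c,np.r_[o+d*.06,.1862]))
print([ (r['location'],r['conf']) for r in models.spot_point('pin_tip','side')[:3]],[ (r['location'],r['conf']) for r in models.spot_point('pin_eye','side')[:3]])
```

```text
336.35 123.85
[0.57722039 0.14184767 0.18462802] along 0.06147831040709412
[0.53598002 0.15929373 0.18290797] along 0.016699594816343675
[335.77184123 123.22430327]
[([334.6, 123.5], 0.48), ([432.3, 360.2], 0.31)] [([300.7, 120.2], 0.48)]
```

Run:
```python
from h import *
go([.4205,-.1154,.18],50.8)
```

```text
t 11.4 q [17.7  3.6  1.3 87.8 -0.  40.6] shift cm [-29.73   5.78  -1.82] rot [-0.1 16.3 -0.1] F [-0.7 -0.6 -0.8]
```

Call:
arm_command:
  rows: [-3,0,-0.2,0,2,0,-1,-7,0,-0.4,0,4,0,-1,-11,1,-0.7,0,6,0,-1,-15,2,-0.9,0,8,0,-1,-19,3,-1.1,0,10,0,-1,-23,4,-1.4,0,12,0,-1,-26,5,-1.6,0,14,0,-1,-28.5,5.8,-1.8,0,16,0,-1,-29.7,5.8,-1.8,0,16.3,0,-1,-29.7,5.8,-1.8,0,16.3,0,-1,-29.7,5.8,-1.8,0,16.3,0,-1,-29.7,5.8,-1.8,0,16.3,0,-1]

```text
time: 12.4
ee_pos: [0.4211, -0.1144, 0.1806]
tcp_rot: [-90.0, -0.0, 50.8]
wrist_force: [-0.8, -0.4, 0.3]
opening: 0.0029
```

Run:
```python
from h import *
go([.4205,-.1154,.1282],50.8)
```

```text
t 12.4 q [-15.2 -11.3 -19.1  82.2   0.   24. ] shift cm [-0.11  5.24 -0.02] rot [-0. -0.  0.] F [-0.8 -0.4  0.3]
```

Call:
arm_command:
  rows: [-0.1,1.5,0,0,0,0,-1,-0.1,3,0,0,0,0,-1,-0.1,4.5,0,0,0,0,-1,-0.1,5.2,0,0,0,0,-1,-0.1,5.2,0,0,0,0,-1,-0.1,5.2,0,0,0,0,-1,-0.1,5.2,0,0,0,0,-1]

```text
time: 12.98
ee_pos: [0.4209, -0.1154, 0.1297]
tcp_rot: [-90.1, -0.0, 50.8]
wrist_force: [0.3, 0.3, 0.0]
opening: 0.0032
```

Run:
```python
from h import *
go([.4205,-.1154,.1282],50.8)
out=[]
for n,z in (('side',.0725),('top',.0725)):
    c=shot(n,n+'5.png')
    r=rect(c,.482,-.166,z,.045,395)
    out.append(np.clip(r*1.6,0,255).astype(np.uint8))
cv2.imwrite('pics/r5.png',np.hstack(out))
```

```text
t 12.98 q [-15.3 -10.5 -24.1  76.4   0.   23.9] shift cm [-0.02  0.15  0.03] rot [0.1 0.  0. ] F [0.3 0.3 0. ]
```

View pics/r5.png

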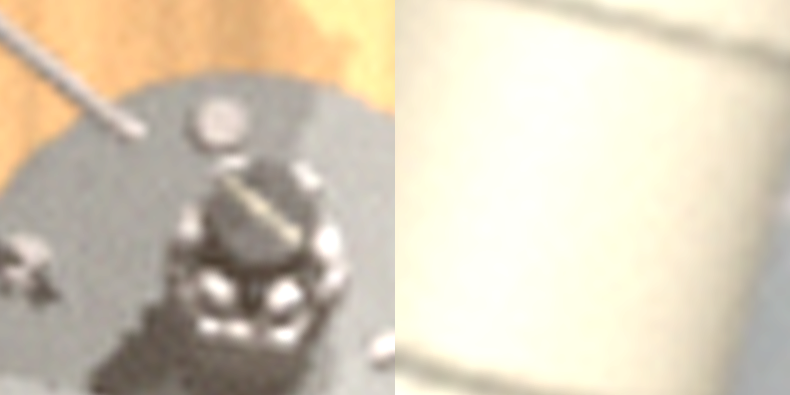

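Run:
```python
from h import *
from scipy.optimize import minimize
c=load('side')
def lf(z,p0,L,w):
    def cost(q):
        cx,cy,a=q[0]/1000,q[1]/1000,q[2]
        t=np.linspace(-L/2,L/2,25);d=np.array([np.cos(a),np.sin(a)]);nn=np.array([-d[1],d[0]])
        f=lambda o:samp(c,[np.r_[np.array([cx,cy])+d*s+nn*o,z] for s in t]).mean()
        return -(f(0)*2-f(w)-f(-w))
    R=[]
    for da in np.radians([-8,-4,0,4,8]):
      for k in (-2,-1,0,1,2):
        r=minimize(cost,[p0[0]*1000+k*.6,p0[1]*1000+k*.8,np.radians(p0[2])+da],method='Nelder-Mead',options=dict(xatol=.01,fatol=.02,maxiter=200));R.append((r.fun,r.x))
    R.sort(key=lambda r:r[0]);return R[0][1]
pl=lf(.086,(.4962,-.1773,-38),.016,.0035);print('pale',pl[:2],np.degrees(pl[2]))
for z in (.0725,.074):
    pn=lf(z,(.454,-.142,-37),.025,.0045);d=np.array([np.cos(pn[2]),np.sin(pn[2])]);n=np.array([-d[1],d[0]])
    print('pin',z,pn[:2],np.degrees(pn[2]),'axis offset from pin line (left +, mm)',(pl[:2]-pn[:2])@n, 'hub est', (np.array([495.3,-176.4])-pn[:2])@n)
# plate circle again
```

```text
pale [ 497.56755074 -177.69107372] -40.180576730409946
pin 0.0725 [ 459.62278458 -143.27281706] -40.94122669244226 axis offset from pin line (left +, mm) -1.1343194803617183 hub est -1.6449563116920083
pin 0.074 [ 459.48305026 -144.09214844] -41.08154619151268 axis offset from pin line (left +, mm) -0.299469426988179 hub est -0.8163715327507812
```

Call:
arm_command:
  rows: [-0.03,0.15,0,0,0,0,-1,-0.03,0.15,-0.5,0,0,0,-1,-0.03,0.15,-1,0,0,0,-1,-0.03,0.15,-1.5,0,0,0,-1,-0.03,0.15,-2,0,0,0,-1,-0.03,0.15,-2,0,0,0,-1]

```text
time: 13.58
ee_pos: [0.4364, -0.1292, 0.1274]
tcp_rot: [-90.0, -0.0, 50.7]
wrist_force: [-0.1, 0.1, -0.4]
opening: 0.0033
```

Run:
```python
from h import *
go([.4209,-.1154,.1282],50.8)
out=[]
c=shot('side','side6.png')
cv2.imwrite('pics/r6.png',np.clip(cv2.resize(c['pixels'][235:305,280:350],(600,600),interpolation=cv2.INTER_CUBIC)*1.6,0,255).astype(np.uint8))
```

```text
t 13.58 q [-16.5  -7.8 -22.   75.8  -0.   22.8] shift cm [ 0.08 -0.09  2.08] rot [ 0.  -0.1  0. ] F [-0.1  0.1 -0.4]
```

View pics/r6.png

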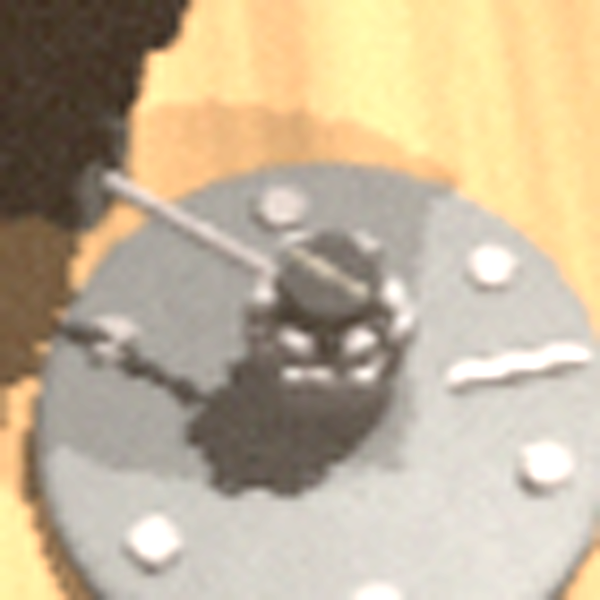

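Call:
arm_command:
  rows: [0.03,-0.03,-0.4,0,0,0,-1,0.03,-0.03,-0.8,0,0,0,-1,0.03,-0.03,-1.2,0,0,0,-1,0.03,-0.03,-1.6,0,0,0,-1,0.03,-0.03,-2,0,0,0,-1,0.03,-0.03,-2,0,0,0,-1]

```text
time: 14.13
ee_pos: [0.4519, -0.1414, 0.1277]
tcp_rot: [-90.0, -0.0, 50.8]
wrist_force: [0.1, -0.8, -0.3]
opening: 0.0031
```

Run:
```python
from h import *
go([.4953,-.1764,.1282],50.8)
c=shot('side','side7.png')
cv2.imwrite('pics/r7.png',np.clip(cv2.resize(c['pixels'][235:305,280:350],(600,600),interpolation=cv2.INTER_CUBIC)*1.6,0,255).astype(np.uint8))
```

```text
t 14.13 q [-17.4  -5.2 -19.6  75.6  -0.   21.9] shift cm [ 0.03 -0.05 -5.57] rot [ 0. -0.  0.] F [ 0.1 -0.8 -0.3]
```

View pics/r7.png

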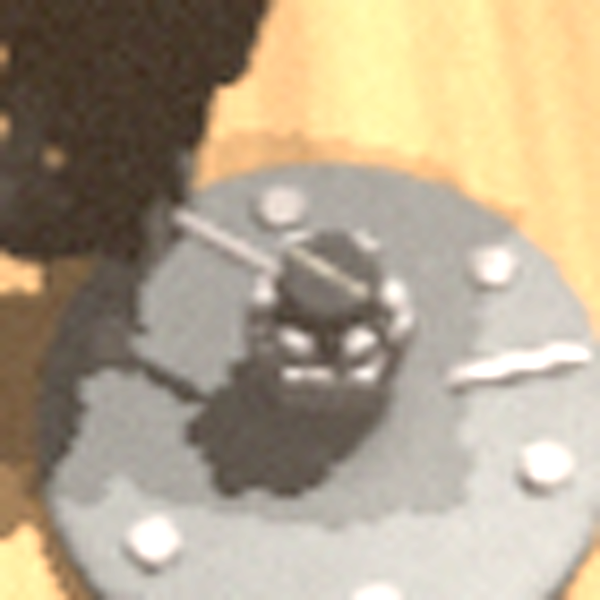

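Call:
arm_command:
  rows: [0.02,-0.03,-0.4,0,0,0,-1,0.02,-0.03,-0.8,0,0,0,-1,0.02,-0.03,-1.2,0,0,0,-1,0.02,-0.03,-1.6,0,0,0,-1,0.02,-0.03,-2,0,0,0,-1,0.02,-0.03,-2.4,0,0,0,-1,0.02,-0.03,-2.4,0,0,0,-1,0.02,-0.03,-2.4,0,0,0,-1]

```text
time: 14.85
ee_pos: [0.4702, -0.1561, 0.1279]
tcp_rot: [-90.0, 0.0, 50.8]
wrist_force: [-0.9, -0.9, -0.2]
opening: 0.0031
```

Run:
```python
from h import *
go([.4953,-.1764,.1282],50.8)
c=shot('side','side8.png')
cv2.imwrite('pics/r8.png',np.clip(cv2.resize(c['pixels'][235:305,280:350],(600,600),interpolation=cv2.INTER_CUBIC)*1.6,0,255).astype(np.uint8))
```

```text
t 14.85 q [-18.4  -2.1 -16.7  75.5  -0.   20.9] shift cm [ 0.02 -0.03 -3.23] rot [-0. -0. -0.] F [-0.9 -0.9 -0.2]
```

View pics/r8.png

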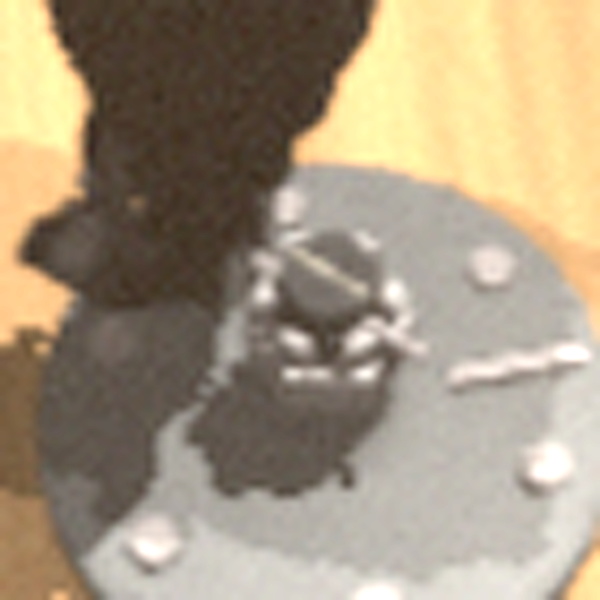

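Call:
arm_command:
  rows: [0,0,0,0,0,0,-0.9,0,0,0,0,0,0,-0.7,0,0,0,0,0,0,-0.4,0,0,0,0,0,0,0.1,0,0,0,0,0,0,0.1,0,0,1,0,0,0,0.1,0,0,2,0,0,0,0.1,0,0,3,0,0,0,0.1,0,0,3.3,0,0,0,0.1,0,0,3.3,0,0,0,0.1]

```text
time: 15.73
ee_pos: [0.4438, -0.1344, 0.1282]
tcp_rot: [-90.0, -0.0, 50.8]
wrist_force: [0.6, -0.3, 0.1]
opening: 0.0471
```

Run:
```python
from h import *
go([.4953,-.1764,.1282],50.8)
c=shot('side','side9.png')
cv2.imwrite('pics/r9.png',np.clip(cv2.resize(c['pixels'][215:305,270:360],(600,600),interpolation=cv2.INTER_CUBIC)*1.6,0,255).astype(np.uint8))
```

```text
t 15.73 q [-16.9  -6.6 -20.8  75.8   0.   22.3] shift cm [ 0.    0.   -6.65] rot [0. 0. 0.] F [ 0.6 -0.3  0.1]
```

View pics/r9.png

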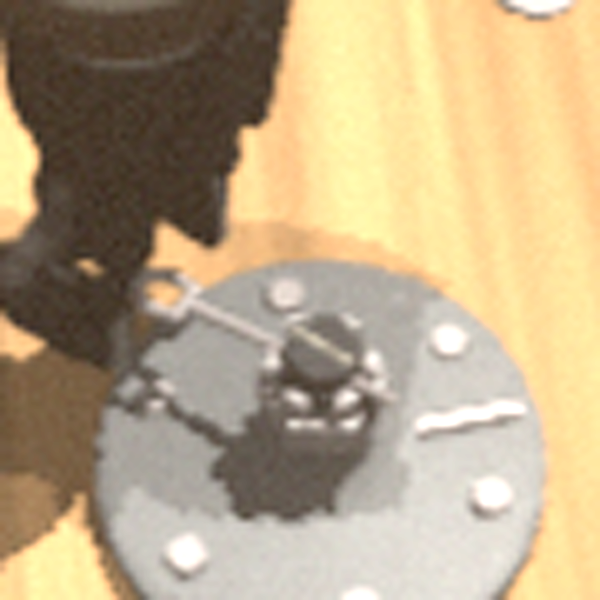

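Run:
```python
from h import *
c=load('side');A=np.array([.4958,-.1768]);a=np.radians(-39.2);d=np.array([np.cos(a),np.sin(a)]);n=np.array([-d[1],d[0]])
for nm,x,y in (('eye',165,293),('shaft bar',195,300),('tip',392,398)):
    u,v=270+x*.15-.4,215+y*.15-.4
    P=deproj(c,u,v,0.);O=c['world_from_camera'][:3,3];w=P-O
    s=((A-O[:2])@n)/(w[:2]@n);Q=O+s*w;print(nm,Q,'along',(Q[:2]-A)@d)
```

```text
eye [ 0.44933123 -0.13890099  0.06301626] along -0.059964003815901556
shaft bar [ 0.45852848 -0.14640209  0.06952241] along -0.04809572560898203
tip [ 0.51564691 -0.19298675  0.07784499] along 0.02561075618034669
```

Call:
arm_command:
  rows: [0.02,0.6,0,0,0,0,0.1,0.02,1.1,0,0,0,0,0.1,0.02,1.1,0,0,0,0,-0.3,0.02,1.1,0,0,0,0,-0.6,0.02,1.1,0,0,0,0,-1,0.02,1.1,0,0,0,0,-1,0.02,1.1,0,0,0,0,-1,0.02,1.1,0,0,0,0,-1]
  force: 40

```text
time: 16.45
ee_pos: [0.4447, -0.135, 0.117]
tcp_rot: [-90.0, 0.0, 50.8]
wrist_force: [-0.2, 0.4, -0.1]
opening: 0.0161
```

Run:
```python
from h import *
go([.4953,-.1764,.1282],50.8)
c=shot('side','side10.png')
cv2.imwrite('pics/r10.png',np.clip(cv2.resize(c['pixels'][215:305,270:360],(600,600),interpolation=cv2.INTER_CUBIC)*1.6,0,255).astype(np.uint8))
```

```text
t 16.45 q [-16.9  -6.1 -21.6  74.5  -0.   22.3] shift cm [-0.01 -1.11 -6.54] rot [ 0. -0. -0.] F [-0.2  0.4 -0.1]
```

View pics/r10.png

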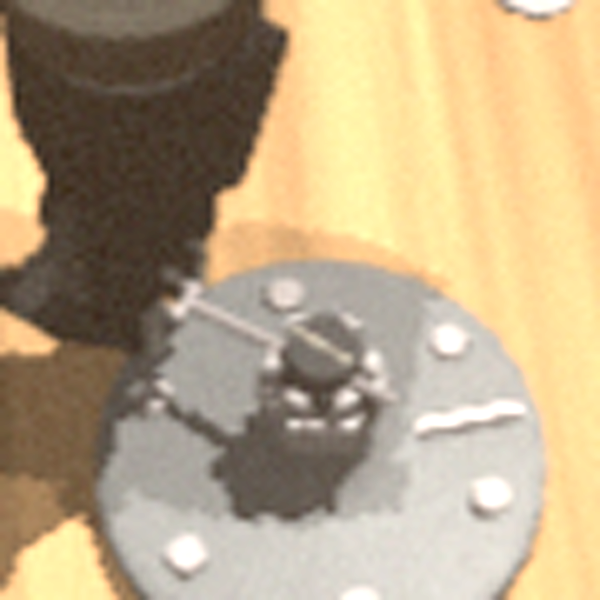

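Call:
arm_command:
  rows: [0,-0.3,0,0,0,0,-1,0,-0.5,-0.3,0,0,0,-1,0,-0.6,-0.6,0,0,0,-1,0,-0.7,-0.9,0,0,0,-1,0,-0.8,-1.2,0,0,0,-1,0,-0.9,-1.5,0,0,0,-1,0,-0.9,-1.8,0,0,0,-1,0,-0.9,-1.8,0,0,0,-1]

```text
time: 17.17
ee_pos: [0.4591, -0.1468, 0.1259]
tcp_rot: [-90.0, 0.0, 50.8]
wrist_force: [0.8, -0.4, -1.4]
opening: 0.016
```

Run:
```python
from h import *
go([.4953,-.1764,.1282],50.8);o=sensors.get_obs();print(o['torque'])
c=shot('side','side11.png')
cv2.imwrite('pics/r11.png',np.clip(cv2.resize(c['pixels'][215:305,270:360],(600,600),interpolation=cv2.INTER_CUBIC)*1.6,0,255).astype(np.uint8))
```

```text
t 17.17 q [-17.7  -4.  -18.7  75.3  -0.   21.5] shift cm [-0.   -0.22 -4.68] rot [ 0. -0. -0.] F [ 0.8 -0.4 -1.4]
[-0.07271649 -0.06056798  0.01004375]
```

View pics/r11.png

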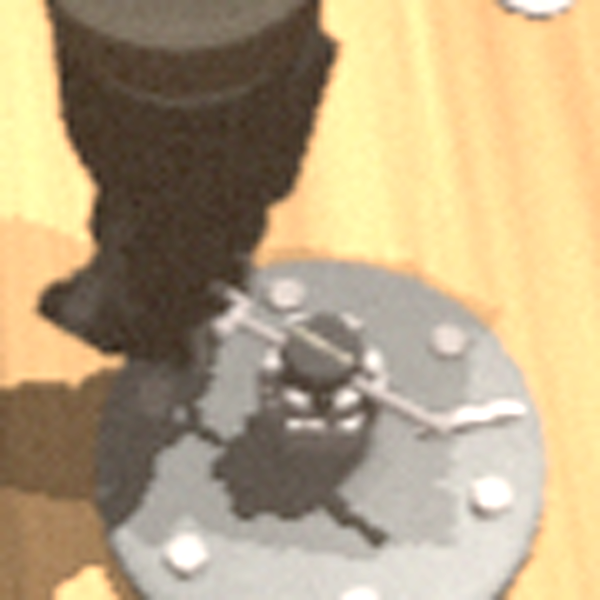

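Call:
arm_command:
  rows: [0,0,-0.3,0,0,0,-1,0,0,-0.6,0,0,0,-1,0,0,-0.9,0,0,0,-1,0,0,-1.15,0,0,0,-1,0,0,-1.3,0,0,0,-1,0,0,-1.4,0,0,0,-1]

```text
time: 17.72
ee_pos: [0.4695, -0.1553, 0.1259]
tcp_rot: [-90.0, 0.0, 50.8]
wrist_force: [-1.3, 1.1, -1.8]
opening: 0.0162
```

Run:
```python
from h import *
go([.4953,-.1764,.1282],50.8)
```

```text
t 17.72 q [-18.3  -2.2 -17.   75.3  -0.   20.9] shift cm [-0.   -0.23 -3.33] rot [-0. -0. -0.] F [-1.3  1.1 -1.8]
```

Call:
arm_command:
  rows: [0,0,-0.1,0,0,0,-1,0,0,-0.2,0,0,0,-1,0,0,-0.3,0,0,0,-1,0,0,-0.3,0,0,0,-1]

```text
time: 18.05
ee_pos: [0.4707, -0.1563, 0.1255]
tcp_rot: [-89.8, 0.0, 50.8]
wrist_force: [-6.3, 5.9, 0.6]
opening: 0.0158
```

Run:
```python
from h import *
go([.4953,-.1764,.1282],50.8)
c=shot('side','side12.png')
cv2.imwrite('pics/r12.png',np.clip(cv2.resize(c['pixels'][215:305,270:360],(600,600),interpolation=cv2.INTER_CUBIC)*1.6,0,255).astype(np.uint8))
```

```text
t 18.05 q [-18.4  -1.9 -16.7  75.4   0.1  20.8] shift cm [-0.   -0.28 -3.17] rot [-0.2 -0.  -0. ] F [-6.3  5.9  0.6]
```

View pics/r12.png

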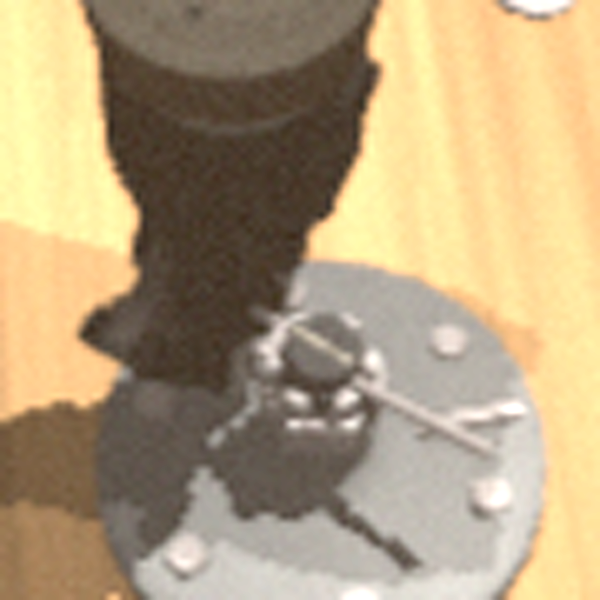

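Call:
arm_command:
  rows: [0,0,0.25,0,0,0,-0.9,0,0,0.25,0,0,0,-0.6,0,0,0.25,0,0,0,-0.2,0,0,0.25,0,0,0,0.2,0,0,0.25,0,0,0,0.2,0,-2,1,0,0,0,0.2,0,-6,3,0,0,0,0.2,0,-10,6,0,0,0,0.2,0,-12,10,0,0,0,0.2,0,-12,14,0,0,0,0.2,0,-12,14,0,0,0,0.2]

```text
time: 19.02
ee_pos: [0.3608, -0.0668, 0.2486]
tcp_rot: [-90.2, -0.1, 50.8]
wrist_force: [0.6, 0.0, 0.2]
opening: 0.0512
```

Run:
```python
from h import *
go([.4953,-.1764,.1282],50.8)
c=shot('side','side13.png')
cv2.imwrite('pics/r13.png',np.clip(cv2.resize(c['pixels'][225:305,280:360],(600,600),interpolation=cv2.INTER_LANCZOS4)*1.6,0,255).astype(np.uint8))
print(fit6(c,.4955,-.1775))
t=shot('top','top13.png')
print([(r['location'],r['conf']) for nm in ('pin_tip','pin_eye','pin') for r in models.spot_point(nm,'side')[:2]])
```

```text
t 19.02 q [-10.5 -21.1 -19.2  91.7   0.   28.7] shift cm [ -0.02  12.09 -17.31] rot [ 0.2 -0.   0.1] F [0.6 0.  0.2]
(np.float64(13.455786968698508), np.float64(0.001), np.float64(0.0), np.float64(53.133151406495585))
[([339.8, 283.8], 0.45), ([307.8, 267.4], 0.64), ([311.7, 265.5], 0.5), ([321.1, 272.2], 0.36)]
```

View pics/r13.png

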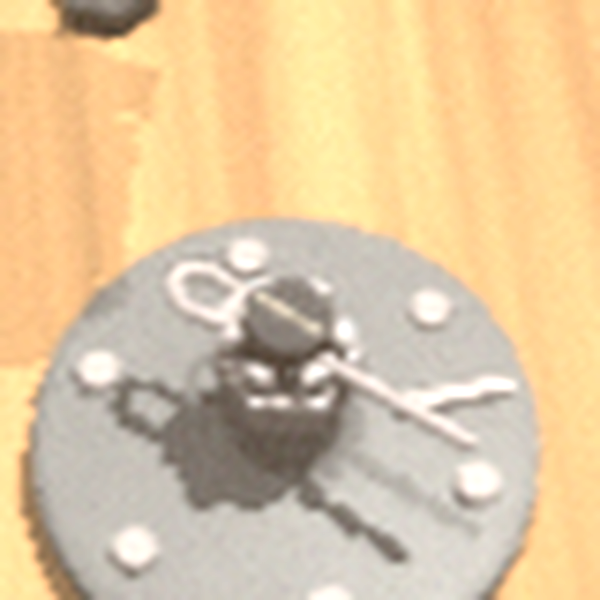

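View pics/side13.png

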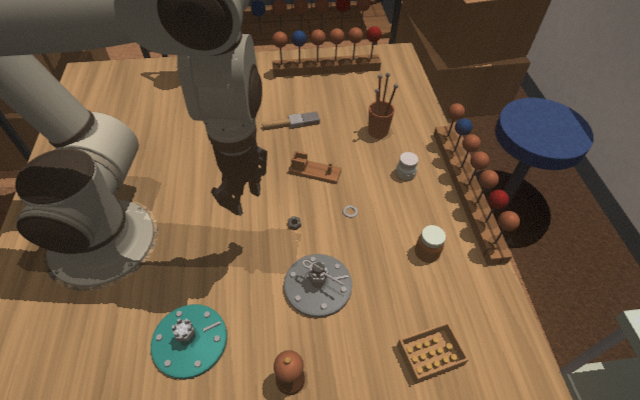

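Run:
```python
from h import *
c=load('side');A=np.array([.4958,-.1768]);a=np.radians(-39.2);d=np.array([np.cos(a),np.sin(a)]);n=np.array([-d[1],d[0]])
k=80/600
for nm,x,y in (('eye back',170,275),('tip',475,442)):
    u,v=280+x*k-.4,225+y*k-.4
    P=deproj(c,u,v,0.);O=c['world_from_camera'][:3,3];w=P-O
    s=((A-O[:2])@n)/(w[:2]@n);Q=O+s*w;print(nm,Q,'along',(Q[:2]-A)@d)
```

```text
eye back [ 0.46533105 -0.15195013  0.07065506] along -0.03931759270408781
tip [ 0.54280234 -0.21513417  0.07353052] along 0.06065252576053547
```

Run:
```python
from h import *
print(bot.job_done())
```

```text
the job is handed in; nothing more can be done
None
```

The nut on the grey hub is tightened and lined up, the locking pin is fully home in slot and hole, and the job is handed in at about 19 s of the 69 s allowed. I got no verdict back.

- **Nut:** I gripped it by its flats and turned it about 151° clockwise. It ended about 45° (0.78 rad) past the pointer rib, as worked out from the rib and hole directions. After the turn, the witness groove showed on the flat facing along the hole, as intended.
- **Pin:** I lifted it from its rest by the shaft, pushed it part way through and let go. I then took it again by the eye and pushed until it stopped, at about 9 N.

Last checks from the side camera, with the gripper well clear:
- **Slots:** they lie about 2 to 3° from the hole's direction; 6.9° (0.12 rad) is allowed.
- **Pin tip:** it stands 60.7 mm past the axle axis, which puts the pin's origin at 19.3 mm (19 is fully home).
- **Pin level:** the eye sits within about 3 mm of the tip's height.
- **Bystanders:** comparing the side pictures by eye, all stand where they were.

**Where readings disagreed:** the cameras and the arm differed by about 1 to 2 mm on the hub's position. The readings of the hole's direction differed by up to 4°. Neither hindered the insertion, which met almost no force until the final stop.

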